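# Press a T-nut into a plywood foot block with the hand lever press

## Robot

A 6-joint arm with a two-finger parallel gripper is mounted at the origin on the work surface. World frame = base frame: x ahead of the robot, y to its left, z up, the work surface at z = 0. Lengths are in m, angles in degrees, forces in N, time in s.
With the tool pointing down it reaches from about 0.275 to 0.725 m from the base axis. Payload 15.9 kg.
Tool frame: the origin (TCP) lies on the front face of the gripper's body, between the roots of the fingers; the fingertips stand 73 mm ahead of it and the grasp point (between the pads) lies 54 mm ahead of it; z points along the fingers, y is the line along which they close (so a half turn about z gives the same grasp; the last joint's range is limited). The gripper opens to 85 mm and grips with 20 to 120 N. Pads are 22 mm wide; open, the fingers measure 114 mm over their backs; the gripper's body (76 mm by 85 mm) begins 54 mm behind the grasp point. The pads swing forward as they close: fully open they stand 13 mm farther back than shut.
Start: joints at [-72.365, 12.198, -1.971, 75.831, 0, 90], TCP at [0.151, -0.476, 0.304] pointing down, gripper open.
Joint ranges: [-170.91, 170.91], [-42.67, 98.43], [-65.05, 77.54], [-120.47, 116.71], [-90, 82.35], [-180, 180]. Speed limits (degrees/s): [108.29, 108.29, 136.94, 147.25, 180, 180].

## Interface

Orientations are given as [roll, pitch, yaw] about the fixed x, y, z axes, in that order (R = Rz(yaw) Ry(pitch) Rx(roll)).
In Python, from cell import sense, vision, r gives the robot as it stands. The module is installed in compiled form; this text tells all that it offers.
- The arm moves only by the tool apply_moves, never from a script. Its argument "plan" is a list of rows, each an object with "xyz": the shift along the tool's x, y, z in m, a list of three; "rotation": the turn, a rotation vector about the tool's x, y, z in rad, a list of three; "jaw": the finger opening in m, from 0 to 0.0854. In form: [{"xyz": [dx, dy, dz], "rotation": [wx, wy, wz], "jaw": jaw}, ...]. A call has 1 to 12 rows; each row shifts and turns the commanded pose from where the row before left it, along the tool's axes as they then stand; what a row does not reach is not made up. A row lasts 1/12 s, in which the tool goes at most 41.7 mm and 7.16 degrees, less where a joint would pass 70% of its speed; a pose out of reach is approached as far as the arm can. A call is refused whole if a number of a shift passes 0.0417 or a number of a turn 0.125, either way. A call with a gripper value outside its range is refused whole. The fingers move at their own pace and stop on an object; "grip_force" is the grip in N (left out, the last holds). Time passes only in rows, so rows that do not move let the fingers close. It gives the time, the measured TCP pose, the force, the opening and the grip force at its end, in the units of the state.
- sense(): the state, without advancing time (a new reading comes with each control period).
- vision.camera(name): name is "scene" or "top" or "wrist"; returns a dict with "image" (400x640x3 uint8, red, green, blue), "camera_matrix" (3x3 intrinsics, pixels), "dist" ([k1, k2, p1, p2, k3] as OpenCV has them; the pictures are not rectified), "rvec" (rotation vector, rad) and "tvec" (3), from world to camera coordinates, as OpenCV has them; the wrist camera has in their place "T_tool_cam" (4x4, takes a point from camera to tool coordinates, whose origin is the TCP and whose axes are the flange's). Camera axes: x right, y down, z forward; pixel columns grow to the right and rows downward; lengths in m; the calibration is good to about 2 mm. A picture is of the moment at which its call begins: read the wrist's pose just before it. There is no depth.
- r.finish_job(): hands the job in; it is judged then, once.
The state is a dict: "t": time; "joint_pos": joint angles; "dq": joint speeds; "effort": joint torques, N m; "ee_pos": TCP position; "tool_rot": TCP orientation; "contact_force": force on the tool from outside, world axes, zero at the start; "wrist_torque": the same for the moment, N m; "width": finger opening in m; "grip_force": force on a finger pad.
Only numpy, scipy, OpenCV 4.12 (cv2) and the standard library are available. Lean on these libraries where they do the work, as an engineer would, in place of code of your own. Each camera call takes 0.05 s, during which the arm holds its last target. There are 200 camera calls.

## Task

One of the three plywood foot blocks has a T-nut still standing proud in its hole. Set that block flat on the press, nut end first and nut up, snug in the corner of the two stops so that the nut is under the ram, and let go of it. Then swing the sprung lever all the way to its stop so the nut is driven home, hold it there a moment, let the lever come right back up, and leave the block in the stops; do not disturb the other two blocks or the tub of nuts.

Things in the scene. Friction and masses are not known exactly. Their poses are not given: they have to be found in the camera images.
- block_centre (a point): Centre, half-way up, of the block to press: plywood, 76 long (own x) x 44 wide (own y) x 24 mm thick, 40 to 70 g, loose, flat on the bench. Own z is up; own x points from the plain end to the nut end, within 0.4 rad of world x at the start. The nut's axis is 12 mm ahead of the centre: 26 mm from the nut end, 50 mm from the plain end. The only block with a nut standing up from it.
- nut_top (a point): Centre of the top face of the T-nut: steel flange 22 mm across, 2 mm thick, its underside standing 6.5 to 8 mm off the block's top at the start (so at most 34 mm from the block's underside to the nut's top). It goes straight down in the block against 14 N of friction and stays where it is pushed; fully home the flange lies on the wood.
- nut (a joint): How far the T-nut has gone into the block, m: 0 to 0.0015 at the start, 0.008 fully home (flange on the wood).
- press: Grey cast hand lever press, fixed to the bench, yaw within 0.2 rad. Origin on the bench under the ram's axis; own x points to the back (away from the worker), y to the left, z up. Foot 110 mm wide, from x -80 to +135 mm. Ground steel bolster on it, where the block goes: 90 mm wide, x -70 to +45 mm, top at z 35 mm. Column behind from x +65 mm. Lever on the right side (-y).
- press_spot (a point): Point on the bolster's top straight under the ram's axis (z 35 mm), axes as the press. Two dark stops 10 mm high stand on the bolster: back stop's face at own x +26 mm (50 mm wide, centred); side stop's face at own y +22 mm (left), from x -8 to +28 mm. A block touching both and square has its nut over this point, its centre at own x -12 mm and 12 mm above it.
- lever_ball (a point): Centre of the black ball, 32 mm across, at the end of the lever: a 12 mm steel bar in a vertical plane 102 mm to the right of the ram axis, 160 mm from pivot to ball centre. Raised, it is 264 mm above the bench; at the stop 86 mm. At least 25 mm free on each side of it all along its arc. It can be pressed down from on top with the shut fingertips, or gripped (it then turns between the fingers).
- lever_axis (a point): Point on the lever's pivot (axis along the press's y) in the plane of the ball; axes as the press. 20 mm behind the ram axis, 161 mm above the bench. The ball moves on a circle of 160 mm about it: with the lever at q it lies at x = -0.160 cos(0.698 - q), z = +0.160 sin(0.698 - q) from this point.
- lever (a joint): Lever angle, rad: 0 raised (bar 40 degrees above level, towards the worker), grows as the ball is swung down; stop at 1.187 (28 degrees below level). Sprung: about 3 N at the ball to start, 7 N at the stop with a nut under the ram; returns to 0 by itself in about a second when let go. It moves the ram down 17.3 mm per rad.
- done_centre (a point): Centre, half-way up, of a finished block of the same size whose nut is already flush with its flange on the wood. Leave alone.
- plain_centre (a point): Centre, half-way up, of a block of the same size with an empty hole and no nut. Leave alone.
- nut_tub: Open red tub of T-nuts, 110 x 80 x 45 mm, origin under its centre. Leave alone.
- block: The same block as block_centre, origin at the centre of its underside, axes the same.
- head_front (a point): Middle of the lower front edge of the press head: 34 mm in front of the ram axis, z 95 mm. Head 64 mm wide, 104 mm high (its front plate 6 mm prouder). The round ram, 24 mm across, hangs from it to z 81.5 mm and goes down 20.5 mm. The head leaves no room for an upright gripper over the bolster: come from the front, fingers leaning about 35 degrees, pointing to the back and down.
Not all that is in view belongs to the job. What is shaped like the block but purple or red is not meant.

How it is judged (in metres and radians):
On the way, in this order (a step that is already met when the one before it is completed fails the run):
1. the block lies flat on the bolster in the corner of the stops, its nut still proud and within 4 mm of the ram's axis, square to the press within 5 degrees, let go, the lever still up (horizontal distance between nut_top and press_spot below 0.004 m and angle between the x axis of block_centre and the x axis of press, either way round below 0.09 rad and x of block_centre in the frame of press_spot below -0.006 m and z of block_centre in the frame of press_spot below 0.0145 m and angle between block_centre's own z axis and vertical below 0.06 rad and contact force between the fingers and block below 0.2 N and value of joint nut below 0.004 m and value of joint lever below 0.1 rad), for 0.2 s.
2. the lever is at its stop (within 0.06 rad) with the block still in place and the nut driven home (horizontal distance between nut_top and press_spot below 0.004 m and angle between the x axis of block_centre and the x axis of press, either way round below 0.09 rad and x of block_centre in the frame of press_spot below -0.006 m and z of block_centre in the frame of press_spot below 0.0145 m and angle between block_centre's own z axis and vertical below 0.06 rad and value of joint lever above 1.127 rad and value of joint nut above 0.0065 m), for 0.2 s.
At the end, for the whole second after the job is handed in: The lever is back up (within 0.06 rad), the nut is home (within 1.5 mm of its flange lying on the wood), and the block rests flat and still in the stops: nut within 4 mm of the ram's axis, nut end to the back, square within 5 degrees (horizontal distance between nut_top and press_spot below 0.004 m and angle between the x axis of block_centre and the x axis of press, either way round below 0.09 rad and x of block_centre in the frame of press_spot below -0.006 m and z of block_centre in the frame of press_spot below 0.0145 m and angle between block_centre's own z axis and vertical below 0.06 rad and value of joint lever below 0.06 rad and value of joint nut above 0.0065 m and linear speed of block below 0.02 m/s); the robot touches nothing.
It fails at once if the finished block is moved more than 20 mm (distance of done_centre from where it was at the start of the episode above 0.02 m).
It fails at once if the block without a nut is moved more than 20 mm (distance of plain_centre from where it was at the start of the episode above 0.02 m).
It fails at once if the tub of nuts is moved more than 20 mm (distance of nut_tub from where it was at the start of the episode above 0.02 m).
It also fails if it takes over 72 s, if anything falls off the work surface, if the arm or the gripper's body presses on something with over 40 N, if the wrist force passes 120 N, or if a joint passes its speed limit or range.

## Working session

There is one attempt and no reset: what is moved stays moved. The work goes in short steps, Python scripts to look and compute and a tool call to move; the robot and the scene stay as the last step left them, time stands still between calls to the robot, and variables do not carry over. Pictures are saved under pics/ and viewed, at most 11 in all, crops included, and the job is handed in when it is done.

Besides the shell and the picture viewer there is one more tool, called after "Call:" by a JSON object that holds its "name" and its "arguments". apply_moves: Moves the arm, as the interface text tells. Its arguments: {"type":"object","properties":{"plan":{"type":"array"},"grip_force":{"type":"number"}},"required":["plan"]}

```bash
mkdir -p pics
cat > h.py <<'E'
import numpy as np,cv2
from cell import sense,vision,r
from scipy.spatial.transform import Rotation as R
def snap(n,f):
    s=sense();c=vision.camera(n);cv2.imwrite(f,c['image'][:,:,::-1]);return s,c
def cam(n,c,s=None):
    if 'rvec' in c:
        Rw=cv2.Rodrigues(np.array(c['rvec'],float))[0];t=np.array(c['tvec'],float).ravel()
        return Rw,t
    T=np.eye(4);T[:3,:3]=R.from_euler('xyz',s['tool_rot'],degrees=True).as_matrix();T[:3,3]=s['ee_pos']
    M=np.linalg.inv(T@np.array(c['T_tool_cam']));return M[:3,:3],M[:3,3]
def px2plane(Rw,t,c,uv,z):
    p=cv2.undistortPoints(np.array([[uv]],float),np.array(c['camera_matrix']),np.array(c['dist'],float)).ravel()
    d=Rw.T@np.array([p[0],p[1],1]);o=-Rw.T@t
    return o+d*(z-o[2])/d[2]
def proj(Rw,t,c,P):
    return cv2.projectPoints(np.atleast_2d(np.array(P,float)),cv2.Rodrigues(Rw)[0],t,np.array(c['camera_matrix']),np.array(c['dist'],float))[0].reshape(-1,2)
E
python3 - <<'E'
from h import *
import pickle
for n in ['scene','top']:
    s,c=snap(n,f'pics/{n}0.png');pickle.dump((s,c),open(n+'.pkl','wb'))
    Rw,t=cam(n,c);print(n,-Rw.T@t)
print(s)
E
```

```text
scene [ 1.3970398  -0.18141406  0.84892659]
top [0.42072405 0.05151933 1.24702189]
{'t': 0.05, 'joint_pos': array([-7.23648518e+01,  1.22226711e+01, -2.00786246e+00,  7.58299128e+01,
       -1.22742397e-03,  9.00001934e+01]), 'dq': array([ 0.04060305, -0.10367805, -0.02237368, -0.00330794, -0.01987747,
        0.06535543]), 'effort': array([ 2.28663230e-03, -6.87956142e+01,  4.88345754e+01,  1.19662416e-02,
        1.51177446e-04, -1.96056402e-05]), 'ee_pos': array([ 0.15139697, -0.47626702,  0.30343732]), 'tool_rot': array([-1.79939554e+02,  1.22762727e-03,  1.76349561e+01]), 'contact_force': array([0.63340109, 0.19254129, 1.65127715]), 'wrist_torque': array([ 0.01426721, -0.03726452,  0.00282305]), 'grip_force': 0.0, 'width': 0.08510999347034948}
```

View pics/top0.png

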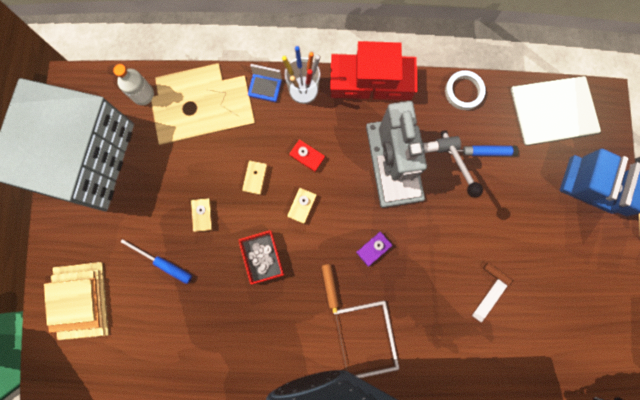

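View pics/scene0.png

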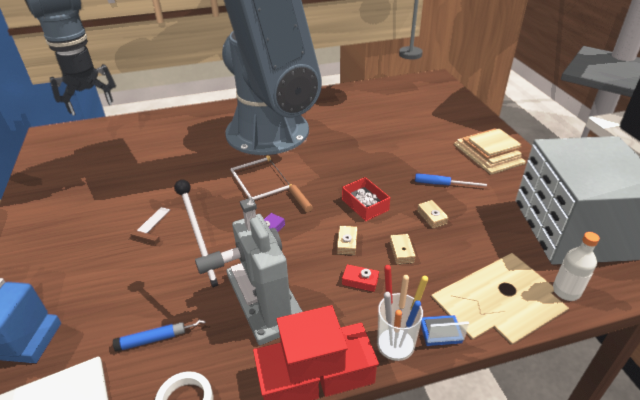

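The top view shows plywood blocks at (202,215), (254,177) and (302,205), and the press at about (400,165). I'll zoom in to tell which block has the proud nut.

Run:
```python
import cv2,numpy as np
t=cv2.imread('pics/top0.png');s=cv2.imread('pics/scene0.png')
f=lambda im,x,y,w,h,k:cv2.resize(im[y:y+h,x:x+w],None,fx=k,fy=k,interpolation=cv2.INTER_CUBIC)
a=f(s,325,190,130,80,6);cv2.imwrite('pics/a.png',a[:480,:780])
b=f(t,180,150,150,90,5);c=f(t,355,95,150,120,5)
cv2.imwrite('pics/c.png',c)
cv2.imwrite('pics/b.png',b)
```

```text
(no output)
```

View pics/a.png

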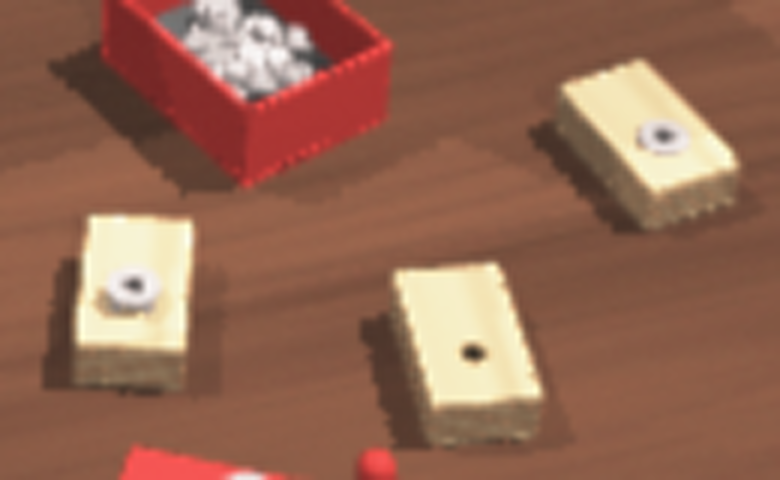

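View pics/c.png

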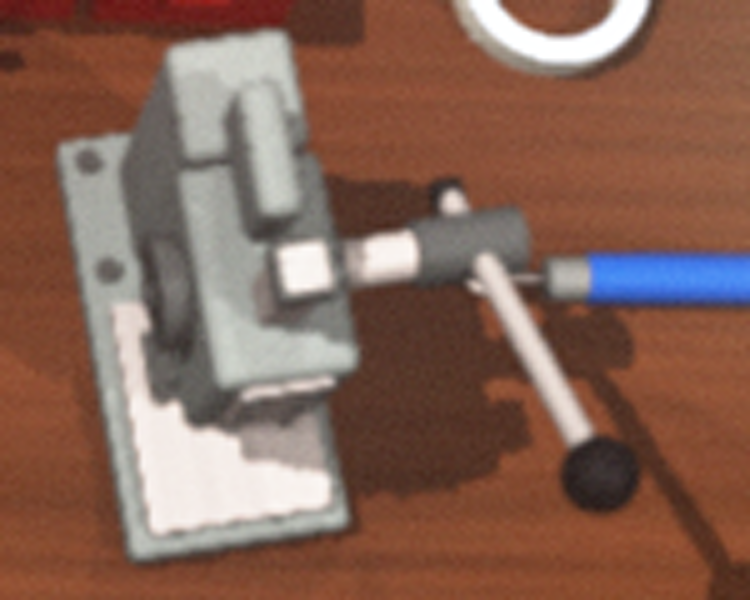

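View pics/b.png

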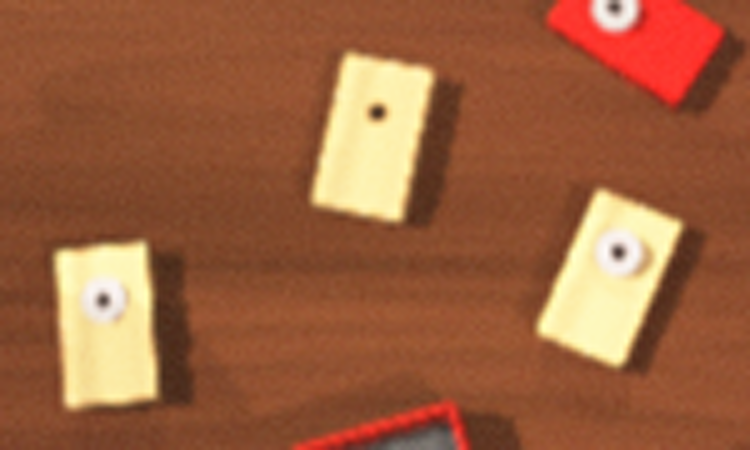

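The block at (302,205) is the target: in the scene crop its nut stands off with a shadow under it. In the top view the bolster corners, ball and block corners are all readable, so I'll fit the poses.

```bash
cat > fit.py <<'E'
from h import *
import pickle
from scipy.optimize import least_squares
def fit(obs,x0):
    # obs: list of (Rw,t,c,P_local,uv)
    def f(q):
        A=R.from_euler('z',q[2]).as_matrix()
        return np.concatenate([proj(Rw,t,c,A@np.array(P)+[q[0],q[1],0])[0]-uv for Rw,t,c,P,uv in obs])
    s=least_squares(f,x0,loss='soft_l1');return s.x,f(s.x).reshape(-1,2)
E
python3 - <<'E'
from fit import *
s,c=pickle.load(open('top.pkl','rb'));Rw,t=cam('top',c)
s2,c2=pickle.load(open('scene.pkl','rb'));Rw2,t2=cam('scene',c2)
up=lambda x,y,ox,oy,k=5:np.array([ox+(x+.5)/k-.5,oy+(y+.5)/k-.5])
L=[]
for P,xy in [((.038,.022,.024),(599,188)),((.038,-.022,.024),(683,222)),((-.038,-.022,.024),(622,367)),((-.038,.022,.024),(537,333))]:
    L.append((Rw,t,c,P,up(*xy,180,150)))
L.append((Rw2,t2,c2,(.038,-.022,.024),up(76,347,325,190,6)));L.append((Rw2,t2,c2,(.038,.022,.024),up(184,348,325,190,6)))
L.append((Rw2,t2,c2,(-.038,-.022,.024),up(90,215,325,190,6)));L.append((Rw2,t2,c2,(-.038,.022,.024),up(193,218,325,190,6)))
x,e=fit(L,[.4,.1,-.3]);print('block',x,np.degrees(x[2]),e.round(1).tolist())
L=[]
for P,xy in [((-.07,.045,.035),(150,533)),((-.07,-.045,.035),(333,500)),((.045,.045,.035),(115,303)),((.02-.16*np.cos(.698),-.102,.264),(600,472))]:
    L.append((Rw,t,c,P,up(*xy,355,95)))
L.append((Rw2,t2,c2,(.02-.16*np.cos(.698),-.102,.264),np.array([182,187.])))
x,e=fit(L,[.45,-.1,0]);print('press',x,np.degrees(x[2]),e.round(1).tolist())
for n,uv,z in [('done',(201.5,215),.024),('plain',(254,177),.024),('tub',(261,258),.045),('purple',(375,249),.024),('red',(307,155),.024),('saw',(330,285),.02),('sawframe',(360,305),.01)]:
    print(n,px2plane(Rw,t,c,uv,z).round(3))
E
```

```text
block [ 0.58533848  0.09419156 -0.36420155] -20.867211467690414 [[-0.7, -0.1], [-0.9, -0.2], [-0.6, -0.6], [-0.3, -0.6], [-0.7, -1.0], [-0.5, -0.1], [-1.0, -0.2], [-0.8, 0.2]]
press [ 0.67548285 -0.14106473  0.17949338] 10.284213155443117 [[0.3, -0.5], [-0.3, 0.4], [-0.8, -0.2], [-0.2, 0.1], [-1.0, -0.2]]
done [0.554 0.337 0.024]
plain [0.651 0.212 0.024]
tub [0.453 0.185 0.045]
purple [ 0.481 -0.087  0.024]
red [0.71  0.083 0.024]
saw [0.393 0.019 0.02 ]
sawframe [ 0.346 -0.054  0.01 ]
```

```bash
cat > plan.py <<'E'
from h import *
PRESS=[.6755,-.1411,np.radians(10.28)]; BLK=[.5853,.0942,np.radians(-20.87)]
def tgt(F,g,a,flip=0,d=.054):
    """tool pose whose point d ahead of TCP is at g (frame F x,y; z world), leaned a deg"""
    A=R.from_euler('z',F[2]).as_matrix()
    M=A@R.from_euler('y',-a,degrees=True).as_matrix()@np.diag([1,-1,-1.])@R.from_euler('z',180*flip,degrees=True).as_matrix()
    return M,A@np.array(g,float)+[F[0],F[1],0]-M[:,2]*d
def show(F,g,a,flip=0,d=.054,s=None):
    s=s or sense();M,p=tgt(F,g,a,flip,d)
    C=R.from_euler('xyz',s['tool_rot'],degrees=True).as_matrix()
    w=R.from_matrix(C.T@M).as_rotvec();dp=p-np.array(s['ee_pos'])
    print('goal',p.round(4),'rotvec',w.round(4),'|w|',np.linalg.norm(w).round(3),'shift now-frame',(C.T@dp).round(4),'shift goal-frame',(M.T@dp).round(4),'n',np.linalg.norm(dp).round(3))
E
python3 - <<'E'
from plan import *
c=vision.camera('wrist');print(np.round(c['T_tool_cam'],3),c['camera_matrix'][0][0])
for f in (0,1): show(BLK,[-.031,0,.13],45,f)
E
```

```text
[[ 0.001 -0.948 -0.319  0.082]
 [ 1.     0.     0.002 -0.   ]
 [-0.001 -0.319  0.948 -0.072]
 [ 0.     0.     0.     1.   ]] 318.5545915025092
goal [0.5207 0.1188 0.1682] rotvec [-0.2644  0.7553  0.6363] |w| 1.022 shift now-frame [ 0.5322 -0.4553  0.1358] shift goal-frame [-0.0017 -0.6877  0.1898] n 0.713
goal [0.5207 0.1188 0.1682] rotvec [-0.9572 -0.3351 -2.31  ] |w| 2.523 shift now-frame [ 0.5322 -0.4553  0.1358] shift goal-frame [0.0017 0.6877 0.1898] n 0.713
```

Run:
```python
from plan import *
show(BLK,[-.029,0,.13],50)
```

```text
goal [0.5196 0.1193 0.1647] rotvec [-0.2937  0.839   0.6279] |w| 1.088 shift now-frame [ 0.5312 -0.456   0.1392] shift goal-frame [-0.0217 -0.6877  0.1902] n 0.714
```

Call:
{"name": "apply_moves", "arguments": {"plan": [{"xyz": [0, 0, 0], "rotation": [-0.0294, 0.0839, 0.0628], "jaw": 0.085}, {"xyz": [0, 0, 0], "rotation": [-0.0294, 0.0839, 0.0628], "jaw": 0.085}, {"xyz": [0, 0, 0], "rotation": [-0.0294, 0.0839, 0.0628], "jaw": 0.085}, {"xyz": [0, 0, 0], "rotation": [-0.0294, 0.0839, 0.0628], "jaw": 0.085}, {"xyz": [0, 0, 0], "rotation": [-0.0294, 0.0839, 0.0628], "jaw": 0.085}, {"xyz": [0, 0, 0], "rotation": [-0.0294, 0.0839, 0.0628], "jaw": 0.085}, {"xyz": [0, 0, 0], "rotation": [-0.0294, 0.0839, 0.0628], "jaw": 0.085}, {"xyz": [0, 0, 0], "rotation": [-0.0294, 0.0839, 0.0628], "jaw": 0.085}, {"xyz": [0, 0, 0], "rotation": [-0.0294, 0.0839, 0.0628], "jaw": 0.085}, {"xyz": [0, 0, 0], "rotation": [-0.0294, 0.0839, 0.0628], "jaw": 0.085}]}}

```text
t: 0.98
ee_pos: [0.1512, -0.4764, 0.304]
tool_rot: [-179.9, -50.3, -21.1]
contact_force: [0.3, -1.0, 0.4]
width: 0.0851
grip_force: 0.0
```

Call:
{"name": "apply_moves", "arguments": {"plan": [{"xyz": [-0.001, -0.0344, 0.0095], "rotation": [0, 0, 0], "jaw": 0.06}, {"xyz": [-0.001, -0.0344, 0.0095], "rotation": [0, 0, 0], "jaw": 0.06}, {"xyz": [-0.001, -0.0344, 0.0095], "rotation": [0, 0, 0], "jaw": 0.06}, {"xyz": [-0.001, -0.0344, 0.0095], "rotation": [0, 0, 0], "jaw": 0.06}, {"xyz": [-0.001, -0.0344, 0.0095], "rotation": [0, 0, 0], "jaw": 0.06}, {"xyz": [-0.001, -0.0344, 0.0095], "rotation": [0, 0, 0], "jaw": 0.06}, {"xyz": [-0.001, -0.0344, 0.0095], "rotation": [0, 0, 0], "jaw": 0.06}, {"xyz": [-0.001, -0.0344, 0.0095], "rotation": [0, 0, 0], "jaw": 0.06}, {"xyz": [-0.001, -0.0344, 0.0095], "rotation": [0, 0, 0], "jaw": 0.06}, {"xyz": [-0.001, -0.0344, 0.0095], "rotation": [0, 0, 0], "jaw": 0.06}]}}

```text
t: 1.82
ee_pos: [0.3214, -0.2069, 0.2456]
tool_rot: [180.0, -49.4, -20.8]
contact_force: [-0.0, -0.6, -0.6]
width: 0.0602
grip_force: 0.0
```

Run:
```python
from plan import *
show(BLK,[-.029,0,.13],50)
```

```text
goal [0.5196 0.1193 0.1647] rotvec [-0.0016  0.0112  0.0013] |w| 0.011 shift now-frame [-0.016  -0.3752  0.1056] shift goal-frame [-0.0177 -0.3754  0.1048] n 0.39
```

Call:
{"name": "apply_moves", "arguments": {"plan": [{"xyz": [-0.0014, -0.0313, 0.0088], "rotation": [0, 0, 0], "jaw": 0.06}, {"xyz": [-0.0014, -0.0313, 0.0088], "rotation": [0, 0, 0], "jaw": 0.06}, {"xyz": [-0.0014, -0.0313, 0.0088], "rotation": [0, 0, 0], "jaw": 0.06}, {"xyz": [-0.0014, -0.0313, 0.0088], "rotation": [0, 0, 0], "jaw": 0.06}, {"xyz": [-0.0014, -0.0313, 0.0088], "rotation": [0, 0, 0], "jaw": 0.06}, {"xyz": [-0.0014, -0.0313, 0.0088], "rotation": [0, 0, 0], "jaw": 0.06}, {"xyz": [-0.0014, -0.0313, 0.0088], "rotation": [0, 0, 0], "jaw": 0.06}, {"xyz": [-0.0014, -0.0313, 0.0088], "rotation": [0, 0, 0], "jaw": 0.06}, {"xyz": [-0.0014, -0.0313, 0.0088], "rotation": [0, 0, 0], "jaw": 0.06}, {"xyz": [-0.0014, -0.0313, 0.0088], "rotation": [0, 0, 0], "jaw": 0.06}, {"xyz": [-0.0014, -0.0313, 0.0088], "rotation": [0, 0.005, 0], "jaw": 0.06}, {"xyz": [0, 0, 0], "rotation": [0, 0.005, 0], "jaw": 0.06}]}}

```text
t: 2.82
ee_pos: [0.4491, -0.0735, 0.2007]
tool_rot: [177.6, -47.6, -7.9]
contact_force: [0.4, 0.1, 0.2]
width: 0.0599
grip_force: 0.0
```

Run:
```python
from plan import *
import pickle
s,c=snap('wrist','pics/w1.png');pickle.dump((s,c),open('w1.pkl','wb'))
show(BLK,[-.029,0,.13],50)
show(BLK,[-.029,0,.0235],50)
Rw,t=cam('wrist',c,s)
A=R.from_euler('z',BLK[2]).as_matrix()
print(proj(Rw,t,c,[A@np.array(P)+[BLK[0],BLK[1],0] for P in [(.038,.022,.024),(.038,-.022,.024),(-.038,-.022,.024),(-.038,.022,.024),(.012,0,.033)]]).round(0).tolist())
```

```text
goal [0.5196 0.1193 0.1647] rotvec [-0.1265  0.0387  0.1485] |w| 0.199 shift now-frame [ 0.0023 -0.2035  0.0479] shift goal-frame [-0.0296 -0.2059  0.0214] n 0.209
goal [0.5196 0.1193 0.0582] rotvec [-0.1265  0.0387  0.1485] |w| 0.199 shift now-frame [-0.0764 -0.2066  0.1197] shift goal-frame [-0.1112 -0.2059  0.0899] n 0.251
[[105.0, 211.0], [148.0, 220.0], [108.0, 297.0], [61.0, 287.0], [108.0, 236.0]]
```

View pics/w1.png

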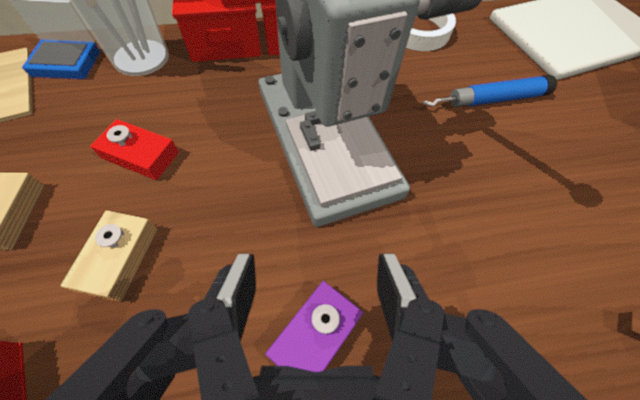

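The wrist view shows the target block with its proud nut at (108,236), where I predicted it. The arm lagged in yaw, so I'll check the joints.

Run:
```python
from plan import *
s=sense();print(s['joint_pos'].round(1),s['dq'].round(1))
```

```text
[ -8.1 -16.5 -65.   -6.1  -2.4 179.9] [-1.4 -2.  -0.1  2.   0.1 -0. ]
```

j3 and j6 are at their limits in this wrist configuration. The half-turned grasp (camera side down, about 38° lean) puts j6 near 30° for the pick and -20° for the press, so I'll switch to that.

Run:
```python
from plan import *
s=sense();C=R.from_euler('xyz',s['tool_rot'],degrees=True)
N=C*R.from_rotvec([0,0,-2.4])
M,p=tgt(BLK,[-.045,0,.15],38,1)
print('after z turn residual',(N.inv()*R.from_matrix(M)).as_rotvec().round(3))
show(BLK,[-.045,0,.15],38,1)
```

```text
after z turn residual [ 0.167  0.12  -0.578]
goal [0.5122 0.1221 0.1926] rotvec [ 0.2536 -0.1647 -2.9654] |w| 2.981 shift now-frame [ 0.0176 -0.2042  0.0234] shift goal-frame [0.0136 0.2059 0.0003] n 0.206
```

Call:
{"name": "apply_moves", "arguments": {"plan": [{"xyz": [0, 0, 0], "rotation": [0, 0, -0.12], "jaw": 0.06}, {"xyz": [0, 0, 0], "rotation": [0, 0, -0.12], "jaw": 0.06}, {"xyz": [0, 0, 0], "rotation": [0, 0, -0.12], "jaw": 0.06}, {"xyz": [0, 0, 0], "rotation": [0, 0, -0.12], "jaw": 0.06}, {"xyz": [0, 0, 0], "rotation": [0, 0, -0.12], "jaw": 0.06}, {"xyz": [0, 0, 0], "rotation": [0, 0, -0.12], "jaw": 0.06}, {"xyz": [0, 0, 0], "rotation": [0, 0, -0.12], "jaw": 0.06}, {"xyz": [0, 0, 0], "rotation": [0, 0, -0.12], "jaw": 0.06}, {"xyz": [0, 0, 0], "rotation": [0, 0, -0.12], "jaw": 0.06}, {"xyz": [0, 0, 0], "rotation": [0, 0, -0.12], "jaw": 0.06}, {"xyz": [0, 0, 0], "rotation": [0, 0, -0.12], "jaw": 0.06}, {"xyz": [0, 0, 0], "rotation": [0, 0, -0.12], "jaw": 0.06}]}}

```text
t: 3.87
ee_pos: [0.448, -0.0752, 0.2021]
tool_rot: [132.4, -3.7, 75.2]
contact_force: [0.3, 0.3, -0.2]
width: 0.0601
grip_force: 0.0
```

Call:
{"name": "apply_moves", "arguments": {"plan": [{"xyz": [0, 0, 0], "rotation": [0, 0, -0.12], "jaw": 0.06}, {"xyz": [0, 0, 0], "rotation": [0, 0, -0.12], "jaw": 0.06}, {"xyz": [0, 0, 0], "rotation": [0, 0, -0.12], "jaw": 0.06}, {"xyz": [0, 0, 0], "rotation": [0, 0, -0.12], "jaw": 0.06}, {"xyz": [0, 0, 0], "rotation": [0, 0, -0.12], "jaw": 0.06}, {"xyz": [0, 0, 0], "rotation": [0, 0, -0.12], "jaw": 0.06}, {"xyz": [0, 0, 0], "rotation": [0, 0, -0.12], "jaw": 0.06}, {"xyz": [0, 0, 0], "rotation": [0, 0, -0.12], "jaw": 0.06}, {"xyz": [0, 0, 0], "rotation": [0, 0, 0], "jaw": 0.06}]}}

```text
t: 4.62
ee_pos: [0.4481, -0.0751, 0.2021]
tool_rot: [144.8, 34.6, 117.3]
contact_force: [-0.2, 0.1, 0.4]
width: 0.0603
grip_force: 0.0
```

Run:
```python
from plan import *
s=sense();print(s['joint_pos'].round(1))
show(BLK,[-.045,0,.15],38,1)
```

```text
[ -8.3 -16.7 -65.   -6.   -2.3  42.1]
goal [0.5122 0.1221 0.1926] rotvec [ 0.1654  0.1225 -0.5737] |w| 0.61 shift now-frame [0.1254 0.1636 0.024 ] shift goal-frame [0.0141 0.2071 0.0012] n 0.208
```

Call:
{"name": "apply_moves", "arguments": {"plan": [{"xyz": [0, 0, 0], "rotation": [0.0331, 0.0245, -0.1147], "jaw": 0.06}, {"xyz": [0, 0, 0], "rotation": [0.0331, 0.0245, -0.1147], "jaw": 0.06}, {"xyz": [0, 0, 0], "rotation": [0.0331, 0.0245, -0.1147], "jaw": 0.06}, {"xyz": [0, 0, 0], "rotation": [0.0331, 0.0245, -0.1147], "jaw": 0.06}, {"xyz": [0, 0, 0], "rotation": [0.0331, 0.0245, -0.1147], "jaw": 0.06}, {"xyz": [0.002, 0.0296, 0], "rotation": [0, 0, 0], "jaw": 0.06}, {"xyz": [0.002, 0.0296, 0], "rotation": [0, 0, 0], "jaw": 0.06}, {"xyz": [0.002, 0.0296, 0], "rotation": [0, 0, 0], "jaw": 0.06}, {"xyz": [0.002, 0.0296, 0], "rotation": [0, 0, 0], "jaw": 0.06}, {"xyz": [0.002, 0.0296, 0], "rotation": [0, 0, 0], "jaw": 0.06}, {"xyz": [0.002, 0.0296, 0], "rotation": [0, 0, 0], "jaw": 0.06}, {"xyz": [0.002, 0.0296, 0], "rotation": [0, 0, 0], "jaw": 0.06}]}}

```text
t: 5.62
ee_pos: [0.5127, 0.1239, 0.1944]
tool_rot: [179.4, 38.0, 158.4]
contact_force: [0.4, -0.4, 0.1]
width: 0.0601
grip_force: 0.0
```

Run:
```python
from plan import *
import pickle
s,c=snap('wrist','pics/w2.png');pickle.dump((s,c),open('w2.pkl','wb'))
print(s['joint_pos'].round(1))
show(BLK,[-.045,0,.15],38,1)
show(BLK,[-.045,0,.0235],38,1)
Rw,t=cam('wrist',c,s)
A=R.from_euler('z',BLK[2]).as_matrix()
print(proj(Rw,t,c,[A@np.array(P)+[BLK[0],BLK[1],0] for P in [(.038,.022,.024),(.038,-.022,.024),(-.038,-.022,.024),(-.038,.022,.024),(.012,0,.033)]]).round(0).tolist())
```

```text
[ 25.4   1.7 -41.5  18.4 -26.3  40. ]
goal [0.5122 0.1221 0.1926] rotvec [ 0.0044 -0.0003 -0.0108] |w| 0.012 shift now-frame [ 0.0016 -0.006   0.0016] shift goal-frame [ 0.0017 -0.006   0.0016] n 0.006
goal [0.5122 0.1221 0.0661] rotvec [ 0.0044 -0.0003 -0.0108] |w| 0.012 shift now-frame [ 0.0795 -0.0073  0.1013] shift goal-frame [ 0.0796 -0.006   0.1013] n 0.129
[[338.0, 173.0], [289.0, 174.0], [280.0, 106.0], [343.0, 105.0], [313.0, 162.0]]
```

View pics/w2.png

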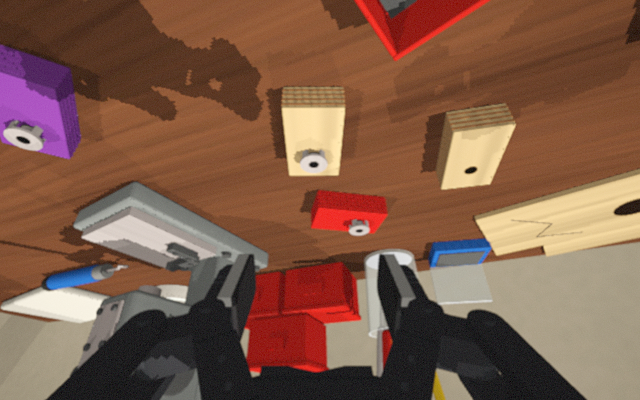

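The block's top corners at (337,176), (289,176), (283,107) and (345,107) match the prediction within 3 px. Next I descend and grip.

Call:
{"name": "apply_moves", "arguments": {"plan": [{"xyz": [0.01, -0.0008, 0.0127], "rotation": [0.0022, 0, -0.0054], "jaw": 0.06}, {"xyz": [0.01, -0.0008, 0.0127], "rotation": [0.0022, 0, -0.0054], "jaw": 0.06}, {"xyz": [0.01, -0.0008, 0.0127], "rotation": [0, 0, 0], "jaw": 0.06}, {"xyz": [0.01, -0.0008, 0.0127], "rotation": [0, 0, 0], "jaw": 0.06}, {"xyz": [0.01, -0.0008, 0.0127], "rotation": [0, 0, 0], "jaw": 0.06}, {"xyz": [0.01, -0.0007, 0.0127], "rotation": [0, 0, 0], "jaw": 0.06}, {"xyz": [0.01, -0.0007, 0.0127], "rotation": [0, 0, 0], "jaw": 0.06}, {"xyz": [0, 0, 0], "rotation": [0, 0, 0], "jaw": 0.06}]}}

```text
t: 6.33
ee_pos: [0.5086, 0.1163, 0.0786]
tool_rot: [-179.6, 37.8, 159.3]
contact_force: [-0.5, -0.1, -0.6]
width: 0.0599
grip_force: 0.0
```

Run:
```python
from plan import *
show(BLK,[-.0445,0,.0235],38,1)
```

```text
goal [0.5127 0.1219 0.0661] rotvec [-0.0055 -0.0041  0.0026] |w| 0.007 shift now-frame [0.0062 0.0068 0.011 ] shift goal-frame [0.0063 0.0067 0.011 ] n 0.014
```

Call:
{"name": "apply_moves", "arguments": {"plan": [{"xyz": [0, 0.0033, 0], "rotation": [-0.005, -0.004, 0.0026], "jaw": 0.06}, {"xyz": [0, 0.0034, 0], "rotation": [0, 0, 0], "jaw": 0.06}, {"xyz": [0.0031, 0, 0.0055], "rotation": [0, 0, 0], "jaw": 0.06}, {"xyz": [0.0031, 0, 0.0055], "rotation": [0, 0, 0], "jaw": 0.06}, {"xyz": [0, 0, 0], "rotation": [0, 0, 0], "jaw": 0.06}]}}

```text
t: 6.75
ee_pos: [0.5142, 0.123, 0.0679]
tool_rot: [-180.0, 38.1, 159.3]
contact_force: [-0.4, -1.1, -1.2]
width: 0.0603
grip_force: 0.0
```

Call:
{"name": "apply_moves", "arguments": {"plan": [{"xyz": [0, 0, 0], "rotation": [0, 0, 0], "jaw": 0.035}, {"xyz": [0, 0, 0], "rotation": [0, 0, 0], "jaw": 0.035}, {"xyz": [0, 0, 0], "rotation": [0, 0, 0], "jaw": 0.035}, {"xyz": [0, 0, 0], "rotation": [0, 0, 0], "jaw": 0.035}, {"xyz": [0, 0, 0], "rotation": [0, 0, 0], "jaw": 0.035}, {"xyz": [0, 0, 0], "rotation": [0, 0, 0], "jaw": 0.035}], "grip_force": 40}}

```text
t: 7.25
ee_pos: [0.5143, 0.1231, 0.0687]
tool_rot: [180.0, 38.2, 159.3]
contact_force: [-1.4, -0.5, 0.7]
width: 0.0422
grip_force: 40.7
```

Run:
```python
from plan import *
show(BLK,[-.0445,0,.0235],38,1)
```

```text
goal [0.5127 0.1219 0.0661] rotvec [0.0022 0.003  0.0027] |w| 0.005 shift now-frame [ 0.0025 -0.0017  0.0013] shift goal-frame [ 0.0025 -0.0017  0.0013] n 0.003
```

Gripped at about 42 mm. Now I lift.

Call:
{"name": "apply_moves", "arguments": {"plan": [{"xyz": [-0.0062, 0, -0.008], "rotation": [0, 0, 0], "jaw": 0.035}, {"xyz": [-0.0111, 0, -0.0142], "rotation": [0, 0, 0], "jaw": 0.035}, {"xyz": [-0.0111, 0, -0.0142], "rotation": [0, 0, 0], "jaw": 0.035}, {"xyz": [-0.0111, 0, -0.0142], "rotation": [0, 0, 0], "jaw": 0.035}, {"xyz": [-0.0111, 0, -0.0142], "rotation": [0, 0, 0], "jaw": 0.035}, {"xyz": [0, 0, 0], "rotation": [0, 0, 0], "jaw": 0.035}]}}

```text
t: 7.75
ee_pos: [0.5154, 0.1238, 0.1543]
tool_rot: [179.8, 38.4, 159.2]
contact_force: [0.6, 1.1, 0.1]
width: 0.0424
grip_force: 40.7
```

Run:
```python
from plan import *
s=sense();print(s['width'])
show(PRESS,[-.1565,0,.12],38,1)
```

```text
0.04240514820093722
goal [ 0.4888 -0.175   0.1626] rotvec [-0.3315  0.0071 -0.4266] |w| 0.54 shift now-frame [-0.0689 -0.2889  0.0428] shift goal-frame [ 0.0576 -0.2892 -0.0555] n 0.3
```

Call:
{"name": "apply_moves", "arguments": {"plan": [{"xyz": [0, 0, 0], "rotation": [-0.0553, 0.0012, -0.0711], "jaw": 0.035}, {"xyz": [0, 0, 0], "rotation": [-0.0553, 0.0012, -0.0711], "jaw": 0.035}, {"xyz": [0, 0, 0], "rotation": [-0.0553, 0.0012, -0.0711], "jaw": 0.035}, {"xyz": [0, 0, 0], "rotation": [-0.0553, 0.0012, -0.0711], "jaw": 0.035}, {"xyz": [0, 0, 0], "rotation": [-0.0553, 0.0012, -0.0711], "jaw": 0.035}, {"xyz": [0, 0, 0], "rotation": [-0.0553, 0.0012, -0.0711], "jaw": 0.035}]}}

```text
t: 8.25
ee_pos: [0.5134, 0.1231, 0.1501]
tool_rot: [-179.9, 37.7, -169.4]
contact_force: [0.8, 0.3, -1.6]
width: 0.0426
grip_force: 40.8
```

Call:
{"name": "apply_moves", "arguments": {"plan": [{"xyz": [0.0048, -0.0241, -0.0046], "rotation": [0, 0, 0], "jaw": 0.035}, {"xyz": [0.0048, -0.0241, -0.0046], "rotation": [0, 0, 0], "jaw": 0.035}, {"xyz": [0.0048, -0.0241, -0.0046], "rotation": [0, 0, 0], "jaw": 0.035}, {"xyz": [0.0048, -0.0241, -0.0046], "rotation": [0, 0, 0], "jaw": 0.035}, {"xyz": [0.0048, -0.0241, -0.0046], "rotation": [0, 0, 0], "jaw": 0.035}, {"xyz": [0.0048, -0.0241, -0.0046], "rotation": [0, 0, 0], "jaw": 0.035}, {"xyz": [0.0048, -0.0241, -0.0046], "rotation": [0, 0, 0], "jaw": 0.035}, {"xyz": [0.0048, -0.0241, -0.0046], "rotation": [0, 0, 0], "jaw": 0.035}, {"xyz": [0.0048, -0.0241, -0.0046], "rotation": [0, 0, 0], "jaw": 0.035}, {"xyz": [0.0048, -0.0241, -0.0046], "rotation": [0, 0, 0], "jaw": 0.035}, {"xyz": [0.0048, -0.0241, -0.0046], "rotation": [0, 0, 0], "jaw": 0.035}, {"xyz": [0.0048, -0.0241, -0.0046], "rotation": [0, 0, 0], "jaw": 0.035}]}}

```text
t: 9.25
ee_pos: [0.4871, -0.1767, 0.1588]
tool_rot: [-180.0, 37.7, -169.7]
contact_force: [0.0, 0.3, -0.4]
width: 0.0421
grip_force: 40.8
```

Call:
{"name": "apply_moves", "arguments": {"plan": [{"xyz": [0, 0, 0], "rotation": [0, 0, 0], "jaw": 0.035}, {"xyz": [0, 0, 0], "rotation": [0, 0, 0], "jaw": 0.035}, {"xyz": [0, 0, 0], "rotation": [0, 0, 0], "jaw": 0.035}]}}

```text
t: 9.5
ee_pos: [0.4873, -0.1752, 0.1587]
tool_rot: [180.0, 37.7, -169.7]
contact_force: [0.5, 0.6, -0.9]
width: 0.0423
grip_force: 40.9
```

Run:
```python
from plan import *
import pickle
s,c=snap('wrist','pics/w3.png');pickle.dump((s,c),open('w3.pkl','wb'))
print(s['joint_pos'].round(1),s['width'])
im=cv2.imread('pics/w3.png')
cv2.imwrite('pics/w3.png',cv2.resize(im[100:400,120:520],None,fx=2,fy=2,interpolation=cv2.INTER_CUBIC))
show(PRESS,[-.1565,0,.12],38,1)
show(PRESS,[-.1565,0,.067],38,1)
Rw,t=cam('wrist',c,s);A=R.from_euler('z',PRESS[2]).as_matrix()
w=lambda P:((proj(Rw,t,c,A@np.array(P)+[PRESS[0],PRESS[1],0])[0]-[120,100])*2).round(0).tolist()
for P in [(-.07,.045,.035),(-.07,-.045,.035),(-.08,.055,.0),(.026,.025,.045),(.026,-.025,.045),(-.008,.022,.045),(-.04,.032,.095),(-.04,-.032,.095)]: print(P,w(P))
```

```text
[-30.6   2.5 -47.3   9.9  23.6 -34.4] 0.04233615672548971
goal [ 0.4888 -0.175   0.1626] rotvec [ 0.0004 -0.0054  0.0006] |w| 0.005 shift now-frame [-0.0034 -0.0004 -0.0021] shift goal-frame [-0.0034 -0.0004 -0.0021] n 0.004
goal [ 0.4888 -0.175   0.1096] rotvec [ 0.0004 -0.0054  0.0006] |w| 0.005 shift now-frame [ 0.029  -0.0004  0.0398] shift goal-frame [ 0.0293 -0.0004  0.0397] n 0.049
(-0.07, 0.045, 0.035) [501.0, 246.0]
(-0.07, -0.045, 0.035) [283.0, 246.0]
(-0.08, 0.055, 0.0) [520.0, 163.0]
(0.026, 0.025, 0.045) [439.0, 352.0]
(0.026, -0.025, 0.045) [344.0, 352.0]
(-0.008, 0.022, 0.045) [437.0, 327.0]
(-0.04, 0.032, 0.095) [472.0, 414.0]
(-0.04, -0.032, 0.095) [311.0, 414.0]
```

View pics/w3.png

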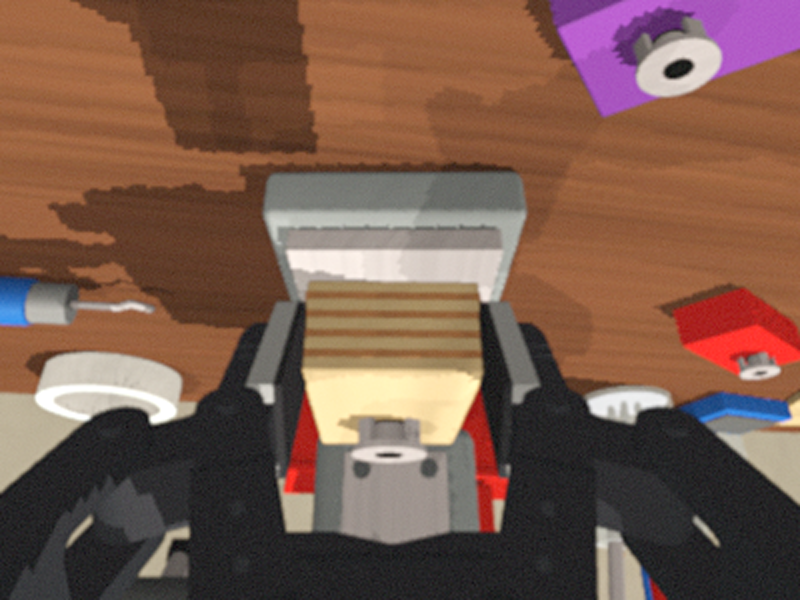

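The held block is square and centred in the fingers. The real bolster front corners at (287,250) and (503,247) put the press about 1 mm further left than I estimated. Going down to just above bolster height, then in.

Call:
{"name": "apply_moves", "arguments": {"plan": [{"xyz": [0.0063, 0, 0.008], "rotation": [0, -0.009, 0], "jaw": 0.035}, {"xyz": [0.0063, 0, 0.008], "rotation": [0, 0, 0], "jaw": 0.035}, {"xyz": [0.0063, 0, 0.008], "rotation": [0, 0, 0], "jaw": 0.035}, {"xyz": [0.0063, 0, 0.008], "rotation": [0, 0, 0], "jaw": 0.035}, {"xyz": [0.0062, 0, 0.0081], "rotation": [0, 0, 0], "jaw": 0.035}, {"xyz": [0, 0, 0], "rotation": [0, 0, 0], "jaw": 0.035}, {"xyz": [0, 0, 0], "rotation": [0, 0, 0], "jaw": 0.035}]}}

```text
t: 10.13
ee_pos: [0.4875, -0.1745, 0.108]
tool_rot: [180.0, 38.2, -169.6]
contact_force: [0.5, -0.2, -1.3]
width: 0.0425
grip_force: 41.0
```

```bash
sed -i 's/PRESS=\[.6755,-.1411/PRESS=[.6753,-.1399/' plan.py
python3 - <<'E'
from plan import *
show(PRESS,[-.068,-.0008,.0651],38.2,1)
E
```

```text
goal [ 0.5757 -0.1588  0.1075] rotvec [ 0.0011 -0.0002  0.0011] |w| 0.002 shift now-frame [-0.0701 -0.0004  0.0558] shift goal-frame [-0.0701 -0.0002  0.0558] n 0.09
```

Call:
{"name": "apply_moves", "arguments": {"plan": [{"xyz": [-0.0088, 0, 0.007], "rotation": [0.001, 0, 0.001], "jaw": 0.035}, {"xyz": [-0.0088, 0, 0.007], "rotation": [0, 0, 0], "jaw": 0.035}, {"xyz": [-0.0088, 0, 0.007], "rotation": [0, 0, 0], "jaw": 0.035}, {"xyz": [-0.0088, 0, 0.007], "rotation": [0, 0, 0], "jaw": 0.035}, {"xyz": [-0.0088, 0, 0.007], "rotation": [0, 0, 0], "jaw": 0.035}, {"xyz": [-0.0088, 0, 0.007], "rotation": [0, 0, 0], "jaw": 0.035}, {"xyz": [-0.0088, 0, 0.007], "rotation": [0, 0, 0], "jaw": 0.035}, {"xyz": [-0.0088, 0, 0.007], "rotation": [0, 0, 0], "jaw": 0.035}, {"xyz": [0, 0, 0], "rotation": [0, 0, 0], "jaw": 0.035}, {"xyz": [0, 0, 0], "rotation": [0, 0, 0], "jaw": 0.035}]}}

```text
t: 10.97
ee_pos: [0.5767, -0.1593, 0.1079]
tool_rot: [-179.9, 38.2, -169.7]
contact_force: [-0.9, -0.5, -0.5]
width: 0.0425
grip_force: 40.9
```

Run:
```python
from plan import *
show(PRESS,[-.068,-.0008,.0651],38.2,1)
show(PRESS,[-.056,-.0008,.0616],38.2,1)
```

```text
goal [ 0.5757 -0.1588  0.1075] rotvec [-0.0009  0.0006  0.0002] |w| 0.001 shift now-frame [ 0.0009  0.0007 -0.0003] shift goal-frame [ 0.0009  0.0007 -0.0003] n 0.001
goal [ 0.5875 -0.1566  0.104 ] rotvec [-0.0009  0.0006  0.0002] |w| 0.001 shift now-frame [-0.0063  0.0007  0.0099] shift goal-frame [-0.0063  0.0007  0.0099] n 0.012
```

Call:
{"name": "apply_moves", "arguments": {"plan": [{"xyz": [0.001, 0, 0.0012], "rotation": [0, 0, 0], "jaw": 0.035}, {"xyz": [0.001, 0, 0.0012], "rotation": [0, 0, 0], "jaw": 0.035}, {"xyz": [0, 0, 0], "rotation": [0, 0, 0], "jaw": 0.035}]}}

```text
t: 11.22
ee_pos: [0.5756, -0.1597, 0.1044]
tool_rot: [-180.0, 38.2, -169.8]
contact_force: [0.1, 0.3, -0.3]
width: 0.0425
grip_force: 40.9
```

Call:
{"name": "apply_moves", "arguments": {"plan": [{"xyz": [-0.0024, 0, 0.0018], "rotation": [0, 0, 0], "jaw": 0.035}, {"xyz": [-0.0024, 0, 0.0018], "rotation": [0, 0, 0], "jaw": 0.035}, {"xyz": [-0.0016, 0, 0.0012], "rotation": [0, 0, 0], "jaw": 0.035}, {"xyz": [0, 0, 0], "rotation": [0, 0, 0], "jaw": 0.035}]}}

```text
t: 11.55
ee_pos: [0.5846, -0.1582, 0.1054]
tool_rot: [-179.9, 38.3, -169.7]
contact_force: [0.5, -0.3, -0.9]
width: 0.0423
grip_force: 40.9
```

Call:
{"name": "apply_moves", "arguments": {"plan": [{"xyz": [-0.0008, 0, 0.0006], "rotation": [0, 0, 0], "jaw": 0.035}, {"xyz": [-0.0008, 0, 0.0006], "rotation": [0, 0, 0], "jaw": 0.035}, {"xyz": [0, 0, 0], "rotation": [0, 0, 0], "jaw": 0.035}]}}

```text
t: 11.8
ee_pos: [0.5862, -0.1578, 0.1052]
tool_rot: [-179.9, 38.3, -169.7]
contact_force: [0.6, -0.3, -0.6]
width: 0.0427
grip_force: 40.9
```

Call:
{"name": "apply_moves", "arguments": {"plan": [{"xyz": [-0.0008, 0, 0.0006], "rotation": [0, 0, 0], "jaw": 0.035}, {"xyz": [0, 0, 0], "rotation": [0, 0, 0], "jaw": 0.035}]}}

```text
t: 11.97
ee_pos: [0.5871, -0.1576, 0.1052]
tool_rot: [-179.9, 38.3, -169.7]
contact_force: [0.4, -0.2, -0.7]
width: 0.0425
grip_force: 40.9
```

Call:
{"name": "apply_moves", "arguments": {"plan": [{"xyz": [-0.0008, 0, 0.0006], "rotation": [0, 0, 0], "jaw": 0.035}, {"xyz": [0, 0, 0], "rotation": [0, 0, 0], "jaw": 0.035}]}}

```text
t: 12.13
ee_pos: [0.5873, -0.1576, 0.1046]
tool_rot: [-180.0, 38.2, -169.8]
contact_force: [-6.1, -1.4, 1.0]
width: 0.0426
grip_force: 41.5
```

Call:
{"name": "apply_moves", "arguments": {"plan": [{"xyz": [-0.0008, 0, 0.0006], "rotation": [0, 0, 0], "jaw": 0.035}, {"xyz": [0, 0, 0], "rotation": [0, 0, 0], "jaw": 0.035}]}}

```text
t: 12.3
ee_pos: [0.5874, -0.1575, 0.104]
tool_rot: [-180.0, 38.0, -169.9]
contact_force: [-14.5, -5.1, 2.5]
width: 0.0423
grip_force: 42.2
```

The block is against the back stop (about -14 N). I ease off 1 mm and work left to the side stop.

Call:
{"name": "apply_moves", "arguments": {"plan": [{"xyz": [0.0008, 0.0005, -0.0006], "rotation": [0, 0, 0], "jaw": 0.035}, {"xyz": [0.0002, 0.0005, -0.0002], "rotation": [0, 0, 0], "jaw": 0.035}, {"xyz": [0, 0, 0], "rotation": [0, 0, 0], "jaw": 0.035}]}}

```text
t: 12.55
ee_pos: [0.5873, -0.1566, 0.1051]
tool_rot: [-179.9, 38.2, -169.8]
contact_force: [-4.6, -3.2, -0.6]
width: 0.0428
grip_force: 41.4
```

Call:
{"name": "apply_moves", "arguments": {"plan": [{"xyz": [0, 0.0006, 0], "rotation": [0, 0, 0], "jaw": 0.035}, {"xyz": [0, 0, 0], "rotation": [0, 0, 0], "jaw": 0.035}]}}

```text
t: 12.72
ee_pos: [0.5872, -0.1561, 0.1051]
tool_rot: [-179.9, 38.2, -169.8]
contact_force: [-4.7, -3.2, -0.7]
width: 0.0425
grip_force: 41.4
```

Call:
{"name": "apply_moves", "arguments": {"plan": [{"xyz": [0, 0.0006, 0], "rotation": [0, 0, 0], "jaw": 0.035}, {"xyz": [0, 0, 0], "rotation": [0, 0, 0], "jaw": 0.035}]}}

```text
t: 12.88
ee_pos: [0.5871, -0.1556, 0.1051]
tool_rot: [-179.9, 38.2, -169.8]
contact_force: [-5.7, -2.9, 0.4]
width: 0.0422
grip_force: 41.4
```

Call:
{"name": "apply_moves", "arguments": {"plan": [{"xyz": [0, 0.0006, 0], "rotation": [0, 0, 0], "jaw": 0.035}, {"xyz": [0, 0, 0], "rotation": [0, 0, 0], "jaw": 0.035}]}}

```text
t: 13.05
ee_pos: [0.587, -0.155, 0.105]
tool_rot: [-179.9, 38.2, -169.8]
contact_force: [-5.1, -3.3, -1.1]
width: 0.0424
grip_force: 41.4
```

Call:
{"name": "apply_moves", "arguments": {"plan": [{"xyz": [0, 0.0006, 0], "rotation": [0, 0, 0], "jaw": 0.035}, {"xyz": [0, 0, 0], "rotation": [0, 0, 0], "jaw": 0.035}]}}

```text
t: 13.22
ee_pos: [0.587, -0.1546, 0.1051]
tool_rot: [-179.9, 38.2, -169.8]
contact_force: [-5.0, -5.0, 0.0]
width: 0.0425
grip_force: 41.4
```

Call:
{"name": "apply_moves", "arguments": {"plan": [{"xyz": [0, 0.0006, 0], "rotation": [0, 0, 0], "jaw": 0.035}, {"xyz": [0, 0, 0], "rotation": [0, 0, 0], "jaw": 0.035}]}}

```text
t: 13.38
ee_pos: [0.5869, -0.1544, 0.1052]
tool_rot: [-179.8, 38.2, -169.8]
contact_force: [-5.7, -8.2, -1.3]
width: 0.0425
grip_force: 41.5
```

The side stop is touched. Now I lower onto the bolster.

Call:
{"name": "apply_moves", "arguments": {"plan": [{"xyz": [0.0005, 0, 0.0006], "rotation": [0, 0, 0], "jaw": 0.035}, {"xyz": [0, 0, 0], "rotation": [0, 0, 0], "jaw": 0.035}]}}

```text
t: 13.55
ee_pos: [0.5868, -0.1544, 0.1043]
tool_rot: [-179.8, 38.2, -169.8]
contact_force: [-7.0, -8.4, 1.9]
width: 0.0426
grip_force: 41.8
```

Call:
{"name": "apply_moves", "arguments": {"plan": [{"xyz": [0.0005, 0, 0.0006], "rotation": [0, 0, 0], "jaw": 0.035}, {"xyz": [0, 0, 0], "rotation": [0, 0, 0], "jaw": 0.035}]}}

```text
t: 13.72
ee_pos: [0.5867, -0.1545, 0.1036]
tool_rot: [-179.8, 38.2, -169.8]
contact_force: [-9.6, -8.3, 4.1]
width: 0.0423
grip_force: 42.1
```

Call:
{"name": "apply_moves", "arguments": {"plan": [{"xyz": [0, 0, 0], "rotation": [0, 0, 0], "jaw": 0.046}, {"xyz": [0, 0, 0], "rotation": [0, 0, 0], "jaw": 0.05}, {"xyz": [0, 0, 0], "rotation": [0, 0, 0], "jaw": 0.056}, {"xyz": [0, 0, 0], "rotation": [0, 0, 0], "jaw": 0.056}, {"xyz": [0, 0, 0], "rotation": [0, 0, 0], "jaw": 0.056}]}}

```text
t: 14.13
ee_pos: [0.5871, -0.1535, 0.1038]
tool_rot: [-179.9, 38.3, -169.7]
contact_force: [-0.2, -0.2, -0.2]
width: 0.0558
grip_force: 0.0
```

Run:
```python
from plan import *
s,c=snap('wrist','pics/w4.png')
im=cv2.imread('pics/w4.png')
cv2.imwrite('pics/w4.png',cv2.resize(im[60:360,120:520],None,fx=2,fy=2,interpolation=cv2.INTER_CUBIC))
```

```text
(no output)
```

View pics/w4.png

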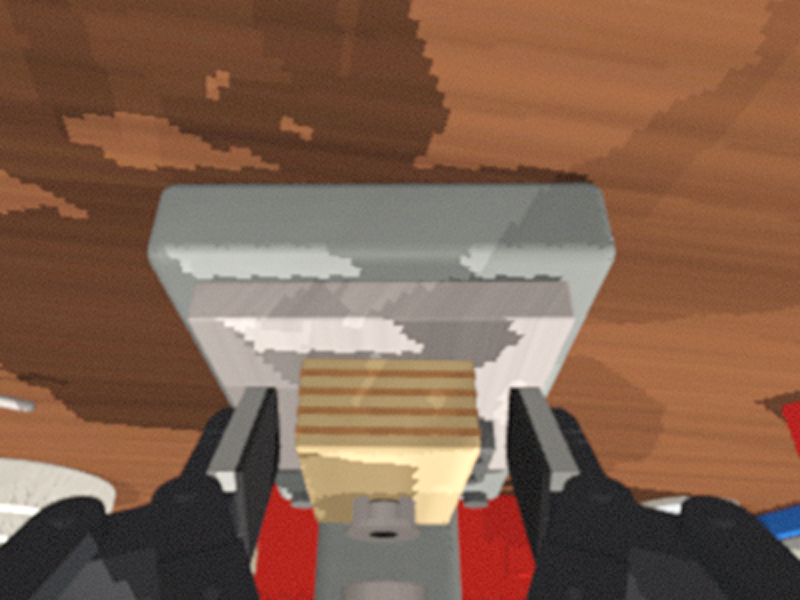

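The block lies square in the corner: the back stop shows at both sides of its nut end, near (290,485) and (485,490), and the side stop touches at (487,440). Retreating straight back.

Call:
{"name": "apply_moves", "arguments": {"plan": [{"xyz": [0.0049, 0, -0.0039], "rotation": [0, 0, 0], "jaw": 0.056}, {"xyz": [0.0098, 0, -0.0077], "rotation": [0, 0, 0], "jaw": 0.056}, {"xyz": [0.0098, 0, -0.0077], "rotation": [0, 0, 0], "jaw": 0.056}, {"xyz": [0.0098, 0, -0.0077], "rotation": [0, 0, 0], "jaw": 0.056}, {"xyz": [0.0098, 0, -0.0077], "rotation": [0, 0, 0], "jaw": 0.056}, {"xyz": [0.0098, 0, -0.0077], "rotation": [0, 0, 0], "jaw": 0.056}, {"xyz": [0.0098, 0, -0.0077], "rotation": [0, 0, 0], "jaw": 0.056}, {"xyz": [0.0098, 0, -0.0077], "rotation": [0, 0, 0], "jaw": 0.056}, {"xyz": [0.0098, 0, -0.0077], "rotation": [0, 0, 0], "jaw": 0.056}, {"xyz": [0, 0, 0], "rotation": [0, 0, 0], "jaw": 0.0}]}}

```text
t: 15.02
ee_pos: [0.4804, -0.1726, 0.1032]
tool_rot: [-180.0, 38.2, -169.8]
contact_force: [0.8, 0.3, 0.5]
width: 0.0453
grip_force: 0.0
```

Run:
```python
from plan import *
print(sense()['joint_pos'].round(1))
show(PRESS,[-.20,0,.34],0,1,.073)
show(PRESS,[-.1026,-.102,.31],0,1,.073)
```

```text
[-30.9   7.8 -52.9  -1.4  23.9 -34.4]
goal [ 0.4785 -0.1756  0.413 ] rotvec [-0.0009  0.6664 -0.0021] |w| 0.666 shift now-frame [-0.1897 -0.0027 -0.245 ] shift goal-frame [ 0.0024 -0.0026 -0.3098] n 0.31
goal [ 0.5925 -0.2586  0.383 ] rotvec [-0.0009  0.6664 -0.0021] |w| 0.666 shift now-frame [-0.2479 -0.1045 -0.1611] shift goal-frame [-0.095  -0.1046 -0.2798] n 0.314
```

Call:
{"name": "apply_moves", "arguments": {"plan": [{"xyz": [-0.0173, 0, -0.022], "rotation": [0, 0, 0], "jaw": 0}, {"xyz": [-0.0173, 0, -0.022], "rotation": [0, 0, 0], "jaw": 0}, {"xyz": [-0.0173, 0, -0.022], "rotation": [0, 0, 0], "jaw": 0}, {"xyz": [-0.0173, 0, -0.022], "rotation": [0, 0, 0], "jaw": 0}, {"xyz": [-0.0173, 0, -0.022], "rotation": [0, 0, 0], "jaw": 0}, {"xyz": [0, 0, 0], "rotation": [0, 0.111, 0], "jaw": 0}, {"xyz": [0, 0, 0], "rotation": [0, 0.111, 0], "jaw": 0}, {"xyz": [0, 0, 0], "rotation": [0, 0.111, 0], "jaw": 0}, {"xyz": [0, 0, 0], "rotation": [0, 0.111, 0], "jaw": 0}, {"xyz": [0, 0, 0], "rotation": [0, 0.111, 0], "jaw": 0}, {"xyz": [0, 0, 0], "rotation": [0, 0.111, 0], "jaw": 0}]}}

```text
t: 15.93
ee_pos: [0.4828, -0.1725, 0.2445]
tool_rot: [-179.9, -0.1, -169.8]
contact_force: [0.2, -0.8, -0.2]
width: 0.0001
grip_force: 0.0
```

Run:
```python
from plan import *
show(PRESS,[-.20,0,.34],0,1,.073)
show(PRESS,[-.1026,-.102,.31],0,1,.073)
```

```text
goal [ 0.4785 -0.1756  0.413 ] rotvec [-0.0024 -0.0022 -0.0006] |w| 0.003 shift now-frame [ 0.0052 -0.0027 -0.1685] shift goal-frame [ 0.0048 -0.0023 -0.1685] n 0.169
goal [ 0.5925 -0.2586  0.383 ] rotvec [-0.0024 -0.0022 -0.0006] |w| 0.003 shift now-frame [-0.0923 -0.1046 -0.1385] shift goal-frame [-0.0926 -0.1043 -0.1385] n 0.197
```

Call:
{"name": "apply_moves", "arguments": {"plan": [{"xyz": [0, 0, -0.03], "rotation": [-0.0024, -0.0022, 0], "jaw": 0}, {"xyz": [0, 0, -0.03], "rotation": [0, 0, 0], "jaw": 0}, {"xyz": [0, 0, -0.03], "rotation": [0, 0, 0], "jaw": 0}, {"xyz": [0, 0, -0.03], "rotation": [0, 0, 0], "jaw": 0}, {"xyz": [0, 0, -0.03], "rotation": [0, 0, 0], "jaw": 0}, {"xyz": [-0.0154, -0.0174, 0], "rotation": [0, 0, 0], "jaw": 0}, {"xyz": [-0.0154, -0.0174, 0], "rotation": [0, 0, 0], "jaw": 0}, {"xyz": [-0.0154, -0.0174, 0], "rotation": [0, 0, 0], "jaw": 0}, {"xyz": [-0.0154, -0.0174, 0], "rotation": [0, 0, 0], "jaw": 0}, {"xyz": [-0.0154, -0.0174, 0], "rotation": [0, 0, 0], "jaw": 0}, {"xyz": [-0.0154, -0.0174, 0], "rotation": [0, 0, 0], "jaw": 0}, {"xyz": [0, 0, 0], "rotation": [0, 0, 0], "jaw": 0}]}}

```text
t: 16.93
ee_pos: [0.5938, -0.261, 0.3911]
tool_rot: [179.8, 0.1, -169.8]
contact_force: [-0.2, 0.5, -1.0]
width: 0.0001
grip_force: 0.0
```

Run:
```python
from plan import *
import pickle
s,c=snap('wrist','pics/w5.png')
cv2.imwrite('pics/w5.png',cv2.resize(cv2.imread('pics/w5.png'),(800,500)))
Rw,t=cam('wrist',c,s);A=R.from_euler('z',PRESS[2]).as_matrix()
print('ball px',(proj(Rw,t,c,A@np.array([-.1026,-.102,.264])+[PRESS[0],PRESS[1],0])[0]*1.25).round(0))
show(PRESS,[-.1026,-.102,.285],0,1,.073)
for q in np.linspace(0,1.187,13): print(((.02-.16*np.cos(.698-q))*1e3).round(1),((.161+.16*np.sin(.698-q))*1e3).round(1))
```

```text
ball px [399. 275.]
goal [ 0.5925 -0.2586  0.358 ] rotvec [ 0.0026  0.0023 -0.0018] |w| 0.004 shift now-frame [0.0001 0.0014 0.0337] shift goal-frame [-0.      0.0015  0.0337] n 0.034
-102.6 263.8
-112.1 251.2
-120.4 237.7
-127.3 223.5
-132.7 208.6
-136.7 193.3
-139.1 177.7
-140.0 161.9
-139.3 146.1
-137.1 130.4
-133.3 115.1
-128.0 100.2
-121.2 85.8
```

View pics/w5.png

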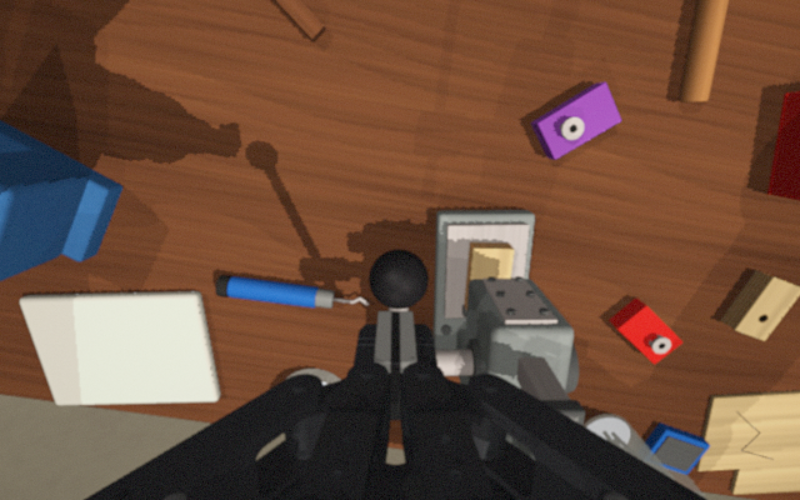

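The ball at (399,278) is within 2 mm of the prediction. Lowering onto it.

Call:
{"name": "apply_moves", "arguments": {"plan": [{"xyz": [0, 0.0014, 0.012], "rotation": [0, 0, 0], "jaw": 0}, {"xyz": [0, 0, 0.012], "rotation": [0, 0, 0], "jaw": 0}, {"xyz": [0, 0, 0.01], "rotation": [0, 0, 0], "jaw": 0}, {"xyz": [0, 0, 0.003], "rotation": [0, 0, 0], "jaw": 0}, {"xyz": [0, 0, 0.002], "rotation": [0, 0, 0], "jaw": 0}, {"xyz": [0, 0, 0], "rotation": [0, 0, 0], "jaw": 0}]}}

```text
t: 17.48
ee_pos: [0.5911, -0.2571, 0.3552]
tool_rot: [179.9, 0.2, -169.8]
contact_force: [0.2, 0.7, -0.2]
width: 0.0001
grip_force: 0.0
```

Call:
{"name": "apply_moves", "arguments": {"plan": [{"xyz": [0.0048, 0, 0.0063], "rotation": [0, 0, 0], "jaw": 0}, {"xyz": [0.0047, 0, 0.0063], "rotation": [0, 0, 0], "jaw": 0}, {"xyz": [0.0042, 0, 0.0068], "rotation": [0, 0, 0], "jaw": 0}, {"xyz": [0.0041, 0, 0.0067], "rotation": [0, 0, 0], "jaw": 0}, {"xyz": [0.0035, 0, 0.0071], "rotation": [0, 0, 0], "jaw": 0}, {"xyz": [0.0034, 0, 0.0071], "rotation": [0, 0, 0], "jaw": 0}, {"xyz": [0.0027, 0, 0.0075], "rotation": [0, 0, 0], "jaw": 0}, {"xyz": [0.0027, 0, 0.0074], "rotation": [0, 0, 0], "jaw": 0}]}}

```text
t: 18.15
ee_pos: [0.5618, -0.2629, 0.3004]
tool_rot: [180.0, 0.3, -169.8]
contact_force: [-2.7, -0.7, 3.5]
width: -0.0
grip_force: 2.2
```

Run:
```python
from plan import *
show(PRESS,[-.1327,-.102,.2246],0,1,.073)
```

```text
goal [ 0.5629 -0.2639  0.2976] rotvec [ 0.0002  0.0048 -0.0013] |w| 0.005 shift now-frame [-0.001  -0.0013  0.0028] shift goal-frame [-0.001  -0.0013  0.0028] n 0.003
```

On the ball and following the arc; the force is a few newtons.

Call:
{"name": "apply_moves", "arguments": {"plan": [{"xyz": [0.001, -0.001, 0.0087], "rotation": [0, 0.004, 0], "jaw": 0}, {"xyz": [0.002, 0, 0.0085], "rotation": [0, 0, 0], "jaw": 0}, {"xyz": [0.0012, 0, 0.0079], "rotation": [0, 0, 0], "jaw": 0}, {"xyz": [0.0012, 0, 0.0078], "rotation": [0, 0, 0], "jaw": 0}, {"xyz": [0.0005, 0, 0.0079], "rotation": [0, 0, 0], "jaw": 0}, {"xyz": [0.0004, 0, 0.0079], "rotation": [0, 0, 0], "jaw": 0}, {"xyz": [-0.0003, 0, 0.0079], "rotation": [0, 0, 0], "jaw": 0}, {"xyz": [-0.0004, 0, 0.0079], "rotation": [0, 0, 0], "jaw": 0}, {"xyz": [-0.0011, 0, 0.0079], "rotation": [0, 0, 0], "jaw": 0}, {"xyz": [-0.0011, 0, 0.0078], "rotation": [0, 0, 0], "jaw": 0}]}}

```text
t: 18.98
ee_pos: [0.5589, -0.2641, 0.2184]
tool_rot: [179.9, -0.0, -169.8]
contact_force: [-2.9, -1.0, 6.4]
width: 0.0002
grip_force: 2.8
```

Run:
```python
from plan import *
show(PRESS,[-.1371,-.102,.1464],0,1,.073)
show(PRESS,[-.1212,-.102,.1018],0,1,.073)
```

```text
goal [ 0.5586 -0.2647  0.2194] rotvec [ 0.0014 -0.0003 -0.0011] |w| 0.002 shift now-frame [ 0.0004 -0.0006 -0.001 ] shift goal-frame [ 0.0004 -0.0006 -0.001 ] n 0.001
goal [ 0.5742 -0.2619  0.1748] rotvec [ 0.0014 -0.0003 -0.0011] |w| 0.002 shift now-frame [-0.0155 -0.0006  0.0436] shift goal-frame [-0.0155 -0.0006  0.0436] n 0.046
```

Call:
{"name": "apply_moves", "arguments": {"plan": [{"xyz": [-0.0018, 0, 0.0073], "rotation": [0, 0, 0], "jaw": 0}, {"xyz": [-0.0018, 0, 0.0073], "rotation": [0, 0, 0], "jaw": 0}, {"xyz": [-0.0026, 0, 0.0073], "rotation": [0, 0, 0], "jaw": 0}, {"xyz": [-0.0026, 0, 0.0073], "rotation": [0, 0, 0], "jaw": 0}, {"xyz": [-0.0033, 0, 0.0071], "rotation": [0, 0, 0], "jaw": 0}, {"xyz": [-0.0033, 0, 0.0071], "rotation": [0, 0, 0], "jaw": 0}, {"xyz": [0, 0, 0], "rotation": [0, 0, 0], "jaw": 0}, {"xyz": [0, 0, 0], "rotation": [0, 0, 0], "jaw": 0}]}}

```text
t: 19.65
ee_pos: [0.5741, -0.2612, 0.175]
tool_rot: [179.9, -0.0, -169.8]
contact_force: [-1.7, -1.2, 3.9]
width: 0.0002
grip_force: 1.8
```

Call:
{"name": "apply_moves", "arguments": {"plan": [{"xyz": [-0.0006, 0, 0.001], "rotation": [0, 0, 0], "jaw": 0}, {"xyz": [0, 0, 0], "rotation": [0, 0, 0], "jaw": 0}]}}

```text
t: 19.82
ee_pos: [0.5746, -0.2611, 0.1744]
tool_rot: [179.9, -0.0, -169.8]
contact_force: [-2.2, -0.9, 4.4]
width: -0.0005
grip_force: 2.3
```

Call:
{"name": "apply_moves", "arguments": {"plan": [{"xyz": [-0.0006, 0, 0.001], "rotation": [0, 0, 0], "jaw": 0}, {"xyz": [0, 0, 0], "rotation": [0, 0, 0], "jaw": 0}]}}

```text
t: 19.98
ee_pos: [0.575, -0.2612, 0.1741]
tool_rot: [179.9, -0.0, -169.8]
contact_force: [-5.3, 0.9, 10.5]
width: -0.0002
grip_force: 5.0
```

At the stop (force jumped to 10 N). I hold, then follow it back up.

Call:
{"name": "apply_moves", "arguments": {"plan": [{"xyz": [0, 0, 0.0004], "rotation": [0, 0, 0], "jaw": 0}, {"xyz": [0, 0, 0], "rotation": [0, 0, 0], "jaw": 0}, {"xyz": [0, 0, 0], "rotation": [0, 0, 0], "jaw": 0}, {"xyz": [0, 0, 0], "rotation": [0, 0, 0], "jaw": 0}, {"xyz": [0, 0, 0], "rotation": [0, 0, 0], "jaw": 0}, {"xyz": [0, 0, 0], "rotation": [0, 0, 0], "jaw": 0}]}}

```text
t: 20.48
ee_pos: [0.575, -0.2612, 0.174]
tool_rot: [179.9, -0.0, -169.8]
contact_force: [-6.6, -0.1, 14.0]
width: -0.0001
grip_force: 6.9
```

Call:
{"name": "apply_moves", "arguments": {"plan": [{"xyz": [0.0068, 0, -0.0148], "rotation": [0, 0, 0], "jaw": 0}, {"xyz": [0.0053, 0, -0.0149], "rotation": [0, 0, 0], "jaw": 0}, {"xyz": [0.0038, 0, -0.0153], "rotation": [0, 0, 0], "jaw": 0}, {"xyz": [0.0022, 0, -0.0157], "rotation": [0, 0, 0], "jaw": 0}, {"xyz": [0.0007, 0, -0.0158], "rotation": [0, 0, 0], "jaw": 0}, {"xyz": [-0.0009, 0, -0.0158], "rotation": [0, 0, 0], "jaw": 0}, {"xyz": [-0.0024, 0, -0.0156], "rotation": [0, 0, 0], "jaw": 0}, {"xyz": [-0.004, 0, -0.0153], "rotation": [0, 0, 0], "jaw": 0}, {"xyz": [-0.0054, 0, -0.0149], "rotation": [0, 0, 0], "jaw": 0}, {"xyz": [-0.0069, 0, -0.0142], "rotation": [0, 0, 0], "jaw": 0}, {"xyz": [-0.0083, 0, -0.0135], "rotation": [0, 0, 0], "jaw": 0}, {"xyz": [-0.0095, 0, -0.0126], "rotation": [0, 0, 0], "jaw": 0}]}}

```text
t: 21.48
ee_pos: [0.5938, -0.2579, 0.3525]
tool_rot: [179.9, 0.0, -169.8]
contact_force: [-0.4, -0.9, -0.3]
width: 0.0002
grip_force: 0.0
```

Call:
{"name": "apply_moves", "arguments": {"plan": [{"xyz": [0, 0, -0.01], "rotation": [0, 0, 0], "jaw": 0}, {"xyz": [0, 0, -0.02], "rotation": [0, 0, 0], "jaw": 0}, {"xyz": [0, 0, -0.02], "rotation": [0, 0, 0], "jaw": 0}, {"xyz": [0, 0, -0.01], "rotation": [0, 0, 0], "jaw": 0}, {"xyz": [0.02, 0, 0], "rotation": [0, 0, 0], "jaw": 0}, {"xyz": [0.02, 0, 0], "rotation": [0, 0, 0], "jaw": 0}, {"xyz": [0.02, 0, 0], "rotation": [0, 0, 0], "jaw": 0}, {"xyz": [0, 0, 0], "rotation": [0, 0, 0], "jaw": 0}, {"xyz": [0, 0, 0], "rotation": [0, 0, 0], "jaw": 0}, {"xyz": [0, 0, 0], "rotation": [0, 0, 0], "jaw": 0}, {"xyz": [0, 0, 0], "rotation": [0, 0, 0], "jaw": 0}]}}

```text
t: 22.4
ee_pos: [0.5352, -0.2686, 0.4114]
tool_rot: [179.9, -0.0, -169.8]
contact_force: [0.1, 0.4, 0.5]
width: 0.0001
grip_force: 0.0
```

Run:
```python
from plan import *
s,c=snap('top','pics/t9.png')
a=cv2.imread('pics/top0.png').astype(int);b=cv2.imread('pics/t9.png').astype(int)
d=abs(a-b).max(2)
# ball darkness centroid near raised position, before and after
for im in (a,b):
    m=(im[180:200,465:490].max(2)<60);y,x=np.nonzero(m);print(m.sum(),x.mean()+465,y.mean()+180)
for n,(x,y) in dict(done=(202,215),plain=(254,177),tub=(261,258)).items():
    print(n,(d[y-25:y+25,x-22:x+22]>45).sum())
print('t',s['t'])
```

```text
148 474.7027027027027 189.5608108108108
130 474.5230769230769 189.69230769230768
done 0
plain 0
tub 0
t 22.4
```

Run:
```python
from plan import *
s,c=snap('wrist','pics/w6.png');Rw,t=cam('wrist',c,s);A=R.from_euler('z',PRESS[2]).as_matrix()
k=proj(Rw,t,c,[A@np.array(P)+[PRESS[0],PRESS[1],0] for P in [(-.05,.022,.059),(-.05,-.022,.059),(-.07,.045,.035),(-.07,-.045,.035),(-.05,0,.05)]])
x,y=(k[4]-[60,40]).astype(int)
print(((k-[x,y])*6).round(0).tolist())
cv2.imwrite('pics/w6.png',cv2.resize(cv2.imread('pics/w6.png')[y:y+90,x:x+120],None,fx=6,fy=6,interpolation=cv2.INTER_CUBIC))
```

```text
[[461.0, 258.0], [279.0, 258.0], [535.0, 146.0], [177.0, 146.0], [363.0, 243.0]]
```

View pics/w6.png

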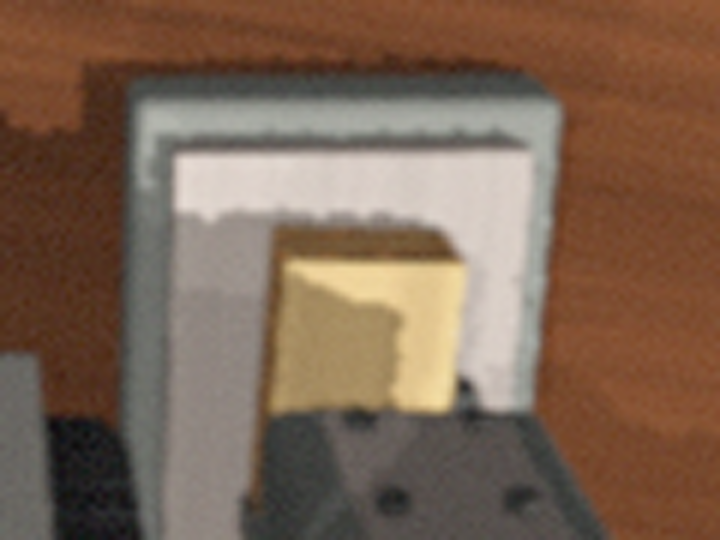

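The block's plain-end top corners at (283,260) and (465,262) are within 1 mm of the predicted snug position, and the block is square. Handing in.

```bash
python3 -c "
from cell import r
print(r.finish_job())"
```

```text
the job is handed in; nothing more can be done
None
```

The job is handed in at about 22 s: the block with the proud nut sits square in the stops, I held the lever at its stop and it is back up, and the other two blocks and the tub did not move; I could not see the nut under the head, so that it is home follows from the lever reaching its stop.

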